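# Set a try square on the key-hook panel and weigh it down

## Task

Set up the try square to mark the next column on the key-hook panel: lay it down with its wooden stock flush against the panel's near edge (the edge facing the robot) and its blade across the panel, the blade's graduated edge on the red tick, not the blue one. Then stand the steel weight upright on the blade, setting it down gently, so that the square stays exactly there. Leave the mug, the stapler and the highlighter where they are.

Things in the scene. Friction and masses are not known exactly. Their poses are not given: they have to be found in the camera images.
- panel: Plywood panel fixed flat to the desk, 175 deep x 280 wide x 12 thick, with six brass hooks (39 tall) in a row 161 from the near edge. Origin: middle of the near (robot-side) edge, on the underside, at desk height; x points across the panel to the hooks, y left along the near edge, z up. Position and yaw vary.
- tick_red: Red tick printed on the panel's top, 60 long x 4 wide, running square in from the near edge. Origin: its end on the near edge, middle of its width, at the panel's top (12 above the desk). x runs along the tick into the panel, y to the left along the edge.
- tick_blue: Blue tick of the same size and frame as the red one: not the one to use. Red and blue may be either way round.
- square: Try square, 0.25 kg. Dark wooden stock 28 (x) x 100 (y) x 24 high; on it a grip fin 16 (x) x 60 (y), 24 to 59 above the underside. Steel blade 36 wide, 4 thick, underside at 12.5 (just clears the panel), from the stock face (x = 14) to x = 144, black graduations on its left (+y) edge. Origin: centre of the stock's underside; x along blade, y left.
- stock_left (a point): Left end of the stock's front face (the face to go against the panel edge), 6 above the underside: (14, 50, 6) in the square's frame.
- stock_right (a point): Right end of the stock's front face: (14, -50, 6) in the square's frame.
- blade_edge (a point): Point on the blade's graduated (+y) edge, 30 in front of the stock's face, on the blade's top: (44, 18, 16.5) in the square's frame.
- weight: Weight, 0.38 kg: round dark steel base 48 diameter x 22 high, brass knob 20 diameter on top from 26 to 54 above the underside. Origin: centre of the underside, z up. It starts on the other side of the panel from the square.
- mug: Red mug, 80 diameter (and a handle) x 92 high, beyond the panel. Origin: centre of its underside.
- stapler: Blue and black stapler, 140 x 36 x 45, beyond the panel. Origin: centre of its underside.
- highlighter: Flat yellow highlighter with black cap, 135 x 18 x 14, beyond the panel. Origin: underside, below the middle of the yellow barrel.
Things that resemble listed ones, but are neither listed nor needed, are in the scene too. There is more than one size of the square; the job needs the smaller.

How it is judged (in metres and radians):
On the way:
1. the square lies flat with its stock flush against the panel's near edge and the graduated edge on the red tick (x of stock_left in the frame of panel between -0.002 and 0.003 m and x of stock_right in the frame of panel between -0.002 and 0.003 m and y of blade_edge in the frame of tick_red between -0.004 and 0.004 m and x of blade_edge in the frame of tick_red above 0 m and height (world z) of each of stock_left, stock_right below 0.01 m and angle between square's own z axis and vertical below 0.05 rad), for 0.2 s.
At the end, for the whole second after the job is handed in: Square level on the desk, both ends of the stock's face within 2 mm of the panel's near edge, blade over the panel, its graduated edge within 4 mm of the red tick's middle; weight upright on the blade, centre within 18 mm of its centreline, clear of the stock and the tip; both at rest (all of step 1 and x of weight in the frame of square between 0.03 and 0.144 m and y of weight in the frame of square between -0.018 and 0.018 m and z of weight in the frame of square between 0.0135 and 0.0205 m and angle between weight's own z axis and vertical below 0.08 rad and contact force between weight and square above 1 N and linear speed of each of square, weight below 0.02 m/s); the robot touches nothing.
It fails at once if the mug is moved by more than 20 mm (distance of mug from where it was at the start of the episode above 0.02 m).
It fails at once if the stapler is moved by more than 20 mm (distance of stapler from where it was at the start of the episode above 0.02 m).
It fails at once if the highlighter is moved by more than 20 mm (distance of highlighter from where it was at the start of the episode above 0.02 m).
It fails at once if the weight is pressed hard on the square (over 50 N) (contact force between weight and square above 50 N).
It fails at once if the weight is dropped onto the blade (over 0.3 m/s just above it) (x of weight in the frame of square between 0.03 and 0.144 m and y of weight in the frame of square between -0.018 and 0.018 m and z of weight in the frame of square between 0.014 and 0.026 m and linear speed of weight above 0.3 m/s).
It also fails if it takes over 61 s, if anything falls off the work surface, if the arm or the gripper's body presses on something with over 40 N, if the wrist force passes 120 N, or if a joint passes its speed limit or range.

## Robot

A 6-joint arm with a two-finger parallel gripper is mounted at the origin on the work surface. World frame = base frame: x ahead of the robot, y to its left, z up, the work surface at z = 0. Lengths are in mm, angles in rad, forces in N, time in s.
With the tool pointing down it reaches from about 300 to 850 mm from the base axis. Payload 4.2 kg.
Tool frame: the origin (TCP) lies at the very end of the fingers, on their centre line; the grasp point (between the pads) lies r.grip_depth behind it (r.grip_depth is the distance from the TCP to the grasp point, in mm); z points along the fingers, y is the line along which they close (so a half turn about z gives the same grasp; the last joint's range is limited). The gripper opens to 91 mm and grips with 3 to 60 N. Pads are 32 mm wide; open, the fingers measure 118 mm over their backs; the gripper's body (76 mm by 178 mm) begins 60 mm behind the grasp point.
Start: joints at [1.114, 0.32, 1.565, -0, 1.257, -0.02], TCP at [243.254, 521.029, 213.976] pointing down, gripper open.
Joint ranges: [-3.11, 3.11], [-0.84, 2.01], [0.21, 2.61], [-1.34, 4.49], [0.05, 2.63], [-2.56, 2.56]. Speed limits (rad/s): [2.57, 2.57, 3.14, 3.14, 3.14, 3.14].

## Interface

Orientations are given as a unit quaternion [w, x, y, z].
In Python, from bench import r gives the robot as it stands. Calls block until the motion is done:
- r.movep(position, orientation): joint-space move of the TCP to a pose.
- r.line_to(position, rot=None, speed=150): straight line of the TCP; rot=None keeps the orientation; speed is the mean speed in mm/s.
- r.set_joints(angles): joint-space move.
- r.command_gripper(opening): finger opening in mm; the grip force is fixed at half the most; returns when the fingers have stopped.
- r.dwell(seconds).
- r.ik(position, orientation): joint angles nearest the present ones, or None.
- r.sense(): the state.
- r.read_camera(name): name is "scene" or "top" or "wrist"; returns (picture, depth): 384x512x3 uint8, red, green, blue; 384x512 float32, mm along the optical axis (not along the pixel's ray), 0 where there is no reading.
- r.camera_params(name): a dict with "camera_matrix" (3x3 intrinsics, pixels), "xyz" and "rotation" of the camera in the world. Camera axes: x right, y down, z forward; pixel columns grow to the right and rows downward; lengths in mm; the calibration is good to about 2 mm. The wrist camera is an equidistant fisheye: a pixel r from the principal point sees the ray r / f radians off the axis. A picture is of the moment at which its call begins: read the wrist's pose just before it. camera_params takes no time and is no camera call; for the wrist camera it gives the pose at the moment of the call.
A pose or a line that the arm cannot do raises r.IKError and nothing moves.
- r.close_job(): hands the job in; it is judged then, once.
The state is a dict: "time": time; "joint_positions": joint angles; "joint_velocities": joint speeds; "joint_torque": joint torques, N m; "tool_pos": TCP position; "orientation": TCP orientation; "ft_force": force on the tool from outside, world axes, zero at the start; "moment": the same for the moment, N m; "finger_gap": finger opening in mm; "grasp_force": force on a finger pad.
Only numpy, scipy, OpenCV 4.12 (cv2) and the standard library are available. Lean on these libraries where they do the work, as an engineer would, in place of code of your own. Each camera call takes 0.05 s, during which the arm holds its last target. There are 200 camera calls.

## Working session

There is one attempt and no reset: what is moved stays moved. The work goes in short steps, each a Python script; the robot and the scene stay as the last script left them, time stands still between calls to the robot, and variables do not carry over. Pictures are saved under pics/ and viewed, at most 11 in all, crops included, and the job is handed in when it is done.

```bash
mkdir -p pics; ls; python3 - <<'E'
from bench import r
import cv2,numpy as np
for n in ["top","scene"]:
    im,d=r.read_camera(n); cv2.imwrite(f"pics/{n}0.png",im[:,:,::-1]); np.savez(f"{n}0.npz",im=im,d=d)
    p=r.camera_params(n); print(n,{k:np.round(v,4).tolist() if not isinstance(v,str) else v for k,v in p.items()})
print(r.camera_params("wrist"),r.grip_depth,r.sense())
E
```

```text
pics
top {'camera_matrix': [[386.8919, 0.0, 246.0678], [0.0, 386.8919, 190.5374], [0.0, 0.0, 1.0]], 'xyz': [290.2127, 19.7669, 1146.2642], 'rotation': [0.0623, -0.6947, 0.7141, -0.0591]}
scene {'camera_matrix': [[390.743, 0.0, 253.6713], [0.0, 390.743, 194.4859], [0.0, 0.0, 1.0]], 'xyz': [761.1856, -413.7169, 836.4513], 'rotation': [-0.2616, 0.9145, 0.2985, -0.0785]}
{'camera_matrix': array([[297.31863964,   0.        , 258.71010686],
       [  0.        , 297.31863964, 193.27748859],
       [  0.        ,   0.        ,   1.        ]]), 'xyz': array([183.75764877, 549.23200277, 383.75385465]), 'rotation': array([0.10080637, 0.83729433, 0.53372219, 0.06258521])} 18.8 {'time': 0.1, 'joint_positions': array([ 1.11399731e+00,  3.20239023e-01,  1.56551982e+00,  8.23768010e-08,
        1.25740675e+00, -2.00140948e-02]), 'joint_velocities': array([-0.00142052, -0.00340948, -0.00391753,  0.00077037,  0.00196466,
       -0.00060198]), 'joint_torque': array([ 1.18746913e-03, -4.13332736e+01, -2.32509863e+01,  7.30594550e-02,
        4.23846266e-02, -6.06774347e-05]), 'tool_pos': array([243.05488713, 520.62097446, 213.21245337]), 'orientation': array([-1.85767113e-04,  2.16660496e-01,  9.76246696e-01, -7.64218215e-04]), 'ft_force': array([ 5.48696087e-01,  1.12757525e+00, -9.86990255e-04]), 'moment': array([-0.04232821,  0.00330593,  0.004585  ]), 'grasp_force': 0.0, 'finger_gap': 91.48406464012179}
```

View pics/top0.png

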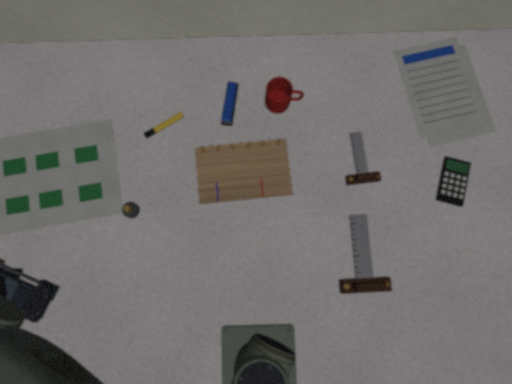

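View pics/scene0.png

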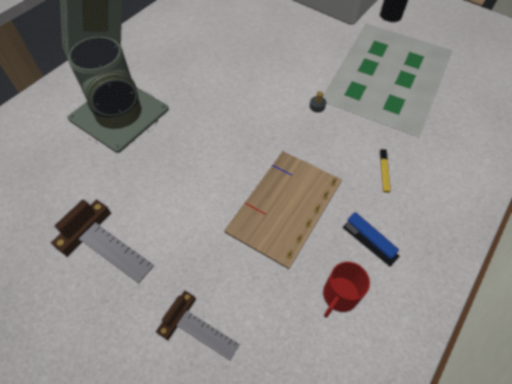

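```bash
cat > h.py <<'E'
from bench import r
import numpy as np, cv2
from scipy.spatial.transform import Rotation as R
def ray(cam,px,fish=False):
    """pixels Nx2 -> world unit rays"""
    K=cam["camera_matrix"]; px=np.atleast_2d(px).astype(float)
    v=(px-[K[0,2],K[1,2]])/K[0,0]
    if fish:
        t=np.linalg.norm(v,axis=1,keepdims=True)+1e-12
        d=np.hstack([v/t*np.sin(t),np.cos(t)])
    else: d=np.hstack([v,np.ones((len(v),1))])
    return R.from_quat(cam["rotation"],scalar_first=True).apply(d)
def onplane(cam,px,z,fish=False):
    d=ray(cam,px,fish); o=cam["xyz"]
    return (o+d*((z-o[2])/d[:,2])[:,None])[:,:2]
def proj(cam,P,fish=False):
    K=cam["camera_matrix"]
    v=R.from_quat(cam["rotation"],scalar_first=True).inv().apply(np.atleast_2d(P)-cam["xyz"])
    if fish:
        rr=np.linalg.norm(v[:,:2],axis=1); t=np.arctan2(rr,v[:,2]); u=v[:,:2]/rr[:,None]*t[:,None]
    else: u=v[:,:2]/v[:,2:]
    return u*K[0,0]+[K[0,2],K[1,2]]
def quat(psi):
    """tool down, closing axis y at world yaw psi"""
    y=np.array([np.cos(psi),np.sin(psi),0]); z=np.array([0,0,-1.]); x=np.cross(y,z)
    return R.from_matrix(np.c_[x,y,z]).as_quat(scalar_first=True)
def snap(n,name):
    cam=r.camera_params(n); im,d=r.read_camera(n)
    np.savez(name+".npz",im=im,d=d,**cam); cv2.imwrite(f"pics/{name}.png",im[:,:,::-1]); return cam,im,d
def load(name): 
    f=np.load(name+".npz"); return {k:f[k] for k in("camera_matrix","xyz","rotation")},f["im"],f["d"]
E
python3 - <<'E'
from h import *
c=r.camera_params("top")
px=dict(pnl=(195,203),pnr=(291,194),red=(262,195),blue=(217,199),stockL=(346,181),stockR=(381,178),tip=(355,133),weight=(130,210),big=(365,285),mug=(278,95))
P={k:onplane(c,v,12)[0].round(1) for k,v in px.items()}; print(P)
for p in ([400,-150,260],[380,-150,230]):
    q=r.ik(p,quat(0)); print(q)
r.movep([400,-150,260],quat(0)); snap("wrist","w1"); s=r.sense(); print(s["time"],s["tool_pos"])
E
```

```text
{'pnl': array([454. , 174.4]), 'pnr': array([ 473. , -110.8]), 'red': array([472.4, -24.7]), 'blue': array([464.2, 109.1]), 'stockL': array([ 507.7, -276.6]), 'stockR': array([ 513.8, -381.5]), 'tip': array([ 655.8, -314.5]), 'weight': array([438.5, 366.8]), 'big': array([ 204.6, -309.1]), 'mug': array([785.6, -85.1])}
[-3.85693386e-01  5.39234186e-02  1.78703430e+00 -4.44089210e-16
  1.30063494e+00 -3.85693386e-01]
[-4.04114107e-01  4.22048924e-02  1.87663555e+00 -4.44089210e-16
  1.22275221e+00 -4.04114107e-01]
2.6 [ 400.30155173 -149.49887395  259.9437654 ]
```

View pics/w1.png

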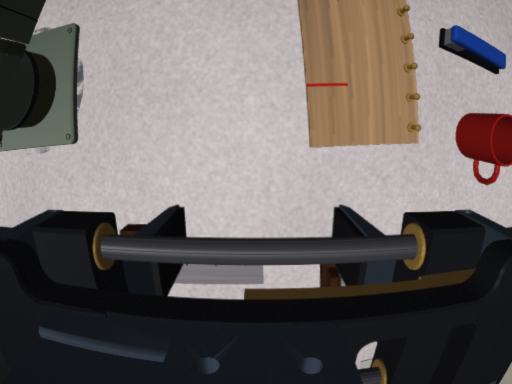

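```bash
python3 - <<'E'
from h import *
r.movep([540,-470,260],quat(0)); snap("wrist","w2"); s=r.sense(); print(s["time"],s["tool_pos"],s["joint_positions"])
E
```

```text
3.9667 [ 540.2666772  -468.71843314  260.89702673] [-7.30875521e-01  5.32852158e-01  1.10599004e+00  4.07927194e-04
  1.50213737e+00 -7.32131550e-01]
```

View pics/w2.png

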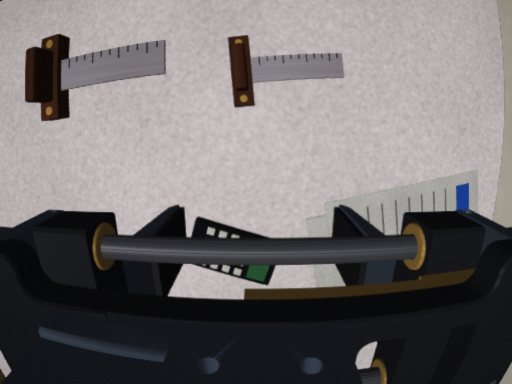

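```bash
python3 - <<'E'
from h import *
cam,im,d=load("w2")
g=cv2.cvtColor(im,cv2.COLOR_RGB2GRAY)
print(g[50:85:3,275].tolist(),g[50:85:3,310].tolist(),g[68,225:350:4].tolist())
print(im[60,240],im[75,236],im[68,300],im[30,300], d[30:100:10,300],d[30:110:10,240])
def blade(cam,im,roi):
    g=cv2.GaussianBlur(cv2.cvtColor(im,cv2.COLOR_RGB2GRAY),(3,3),0)
    x0,y0,x1,y1=roi; m=np.zeros_like(g); m[y0:y1,x0:x1]=((g>60)&(g<155))[y0:y1,x0:x1]*255
    m=cv2.morphologyEx(m,cv2.MORPH_CLOSE,np.ones((3,3)))
    c=max(cv2.findContours(m,0,cv2.CHAIN_APPROX_NONE)[0],key=cv2.contourArea)[:,0]
    P=onplane(cam,c,16.5,True).astype(np.float32); return cv2.minAreaRect(P),c,m
b,c,m=blade(cam,im,(256,45,360,95)); print(b,cv2.boxPoints(b))
# brown stock
hsv=cv2.cvtColor(im,cv2.COLOR_RGB2HSV); ms=((im.max(2)<95)).astype(np.uint8)*255; ms[:, :222]=0; ms[:,262:]=0; ms[120:]=0
c2=max(cv2.findContours(ms,0,cv2.CHAIN_APPROX_NONE)[0],key=cv2.contourArea)[:,0]
for z in(0,24): 
    bb=cv2.minAreaRect(onplane(cam,c2,z,True).astype(np.float32)); print(z,bb,cv2.boxPoints(bb).tolist())
# panel from w1
cam,im,d=load("w1"); i=im.astype(int)
mr=((i[:,:,0]>150)&(i[:,:,1]<90)&(i[:,:,2]<90)).astype(np.uint8)*255; mr[:,:295]=0; mr[:,360:]=0; mr[60>np.arange(384)]=0; mr[110:]=0
P=onplane(cam,np.argwhere(mr)[:,::-1],12,True).astype(np.float32); b=cv2.minAreaRect(P); print("red",b,P.mean(0),cv2.boxPoints(b).tolist())
mp=((i[:,:,0]-i[:,:,2]>35)).astype(np.uint8)*255; mp[:,:295]=0; mp[:,400:]=0;mp[152:]=0
E=[]
for y in range(2,142):
    xs=np.where(mp[y])[0]; E.append((xs[0]-.5,y)) if len(xs) else 0
P=onplane(cam,np.array(E),12,True); vx,vy,x0,y0=cv2.fitLine(P.astype(np.float32),cv2.DIST_HUBER,0,.01,.01).ravel(); print("edge",vx,vy,x0,y0,np.abs((P-[x0,y0])@[vy,-vx]).max())
print(onplane(r.camera_params("top"),[(262,190)],12))
E
```

```text
[174, 178, 88, 74, 131, 132, 130, 130, 133, 136, 129, 186] [194, 182, 125, 126, 129, 125, 124, 123, 126, 125, 187, 195] [187, 178, 33, 38, 32, 18, 35, 131, 130, 129, 130, 129, 129, 129, 126, 125, 126, 125, 125, 126, 123, 125, 123, 123, 123, 123, 121, 122, 121, 119, 182, 184]
[49 27 17] [59 34 22] [128 124 129] [190 181 182] [384.61798 390.2998  393.40753 382.54446 384.8211    0.      406.89258] [386.149   368.34964 340.30093 343.9668  345.50256 348.76205 376.66385
 389.0154 ]
((597.080322265625, -321.97760009765625), (124.63200378417969, 37.9142951965332), 5.282899856567383) [[ 533.2836  -308.83862]
 [ 536.7745  -346.59186]
 [ 660.877   -335.11658]
 [ 657.38617 -297.36334]]
0 ((515.0339965820312, -325.8494567871094), (29.13165283203125, 105.61946868896484), 5.342834949493408) [[495.61407470703125, -274.6254577636719], [505.4488220214844, -379.7860412597656], [534.4539184570312, -377.0734558105469], [524.619140625, -271.9128723144531]]
24 ((516.43115234375, -330.1280212402344), (27.50991439819336, 99.73977661132812), 5.342830181121826) [[498.09234619140625, -281.7555847167969], [507.37957763671875, -381.0620422363281], [534.7699584960938, -378.5004577636719], [525.4827270507812, -279.1940002441406]]
red ((497.3316955566406, -26.52090072631836), (58.846378326416016, 4.588139057159424), 3.3379886150360107) [495.41922  -26.202435] [[467.8248596191406, -25.94391632080078], [468.0920104980469, -30.524269104003906], [526.8385009765625, -27.097885131835938], [526.5714111328125, -22.517532348632812]]
edge 0.07724387 -0.99701226 464.42264 -8.057965 0.8797678547684505
[[487.50417989 -25.21670927]]
```

```bash
python3 - <<'E'
from h import *
q=quat(0.093); x,y=516.1,-329.8
r.movep([x,y,110],q); r.line_to([x,y,29.5],speed=120); r.command_gripper(0)
s=r.sense(); print(s["finger_gap"],s["grasp_force"],s["ft_force"],s["tool_pos"])
r.line_to([x,y,55],speed=60); s=r.sense(); print(s["finger_gap"],s["ft_force"],s["tool_pos"],s["moment"],s["time"])
# approach: 25 mm short of the edge
yaw=0.077; c,sn=np.cos(yaw),np.sin(yaw); Rm=np.array([[c,-sn],[sn,c]])
o=np.array([466.1,-28.6])+Rm@[-14-25,-18]; print(o)
r.line_to([*o,55],quat(yaw),speed=150); snap("wrist","w3"); snap("top","t3"); snap("scene","s3")
s=r.sense(); print(s["tool_pos"],s["time"])
# montage
a=[cv2.imread(f"pics/{n}.png") for n in("w3","s3")]
cv2.imwrite("pics/m3.png",cv2.resize(np.hstack([a[0],a[1][100:300,150:406].repeat(2,0)[:384].repeat(1,1)]),(800,400)))
E
```

```text
16.056544870865498 29.993239045143127 [ 0.03423209 -0.39077444 -0.49907718] [ 516.01066577 -329.7776494    29.43040028]
16.448373696082914 [ 0.26351226  0.0773045  -2.25413995] [ 516.12398292 -329.818958     55.32812608] [-0.05900663  0.01412339  0.01103403] 7.3417
[428.60018919 -49.54669877]
[428.70986872 -49.8707971   54.93868942] 9.6
```

View pics/w3.png

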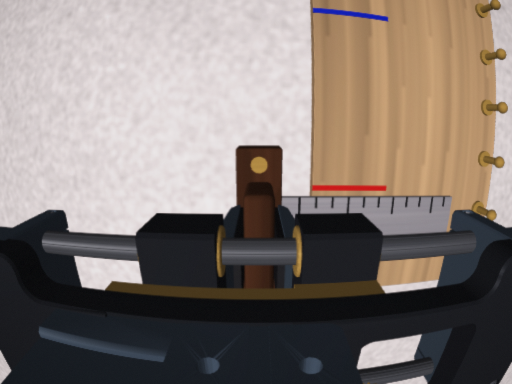

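```bash
cat > meas.py <<'E'
from h import *
def line(P):
    vx,vy,x,y=cv2.fitLine(P.astype(np.float32),cv2.DIST_HUBER,0,.01,.01).ravel().astype(float)
    return np.array([vx,vy]),np.array([x,y])
def meas(name,zb,tickrow=(150,215),bl=(305,445)):
    cam,im,d=load(name); i=im.astype(int); g=cv2.cvtColor(im,cv2.COLOR_RGB2GRAY)
    m=(i[:,:,0]>140)&(i[:,:,1]<90)&(i[:,:,2]<90); m[:tickrow[0]]=0; m[tickrow[1]:]=0
    cols=[c for c in range(300,400) if m[:,c].sum()>=2]
    T=onplane(cam,[(c,np.where(m[:,c])[0].mean()) for c in cols],12,True); tv,tp=line(T); tv*=np.sign(tv[0])
    wood=(i[:,:,0]-i[:,:,2]>35); E=[]
    for y in range(25,tickrow[1]-35):
        xs=np.where(wood[y,290:400])[0]
        if len(xs): E.append((290+xs[0]-.5,y))
    E=onplane(cam,E,12,True); ev,ep=line(E); ev*=np.sign(ev[1])
    # blade's graduated edge: below the tick first column-wise change wood -> grey
    grey=(abs(i[:,:,0]-i[:,:,2])<25); B=[]
    for c in range(*bl):
        ys=np.where(grey[tickrow[0]+20:tickrow[1]+40,c]&~wood[tickrow[0]+20:tickrow[1]+40,c])[0]
        if len(ys): B.append((c,ys[0]+tickrow[0]+20-.5))
    B=np.array(B); Bw=onplane(cam,B,zb,True); bv,bp=line(Bw); bv*=np.sign(bv[0])
    n=np.array([ev[1],-ev[0]])  # panel x
    base=tp+tv*(((ep-tp)@n)/(tv@n))
    print("edge yaw",np.arctan2(n[1],n[0]),"tick yaw",np.arctan2(tv[1],tv[0]),"tick base",base,"tick len",np.ptp((T-tp)@tv))
    print("blade yaw",np.arctan2(bv[1],bv[0]),"res",np.median(abs((Bw-bp)@[bv[1],-bv[0]])),"rows",B[::30].tolist())
    return n,base,bv,bp
if __name__=="__main__":
    import sys
    n,base,bv,bp=meas(sys.argv[1],float(sys.argv[2]))
    yax=np.array([-n[1],n[0]]); t=(base+30*n-bp)@n/(bv@n); print("blade edge y rel tick (30 in):",(bp+t*bv-base)@yax)
E
python3 meas.py w3 42.3
```

```text
edge yaw 0.07737882507128355 tick yaw 0.07240709915664185 tick base [465.35880707 -28.23823794] tick len 59.339866714560266
blade yaw 0.07486009437726464 res 0.006613834364059797 rows [[305.0, 169.5], [335.0, 195.5], [365.0, 195.5], [395.0, 195.5], [425.0, 195.5]]
blade edge y rel tick (30 in): 1.3166912842757088
```

```bash
python3 - <<'E'
from meas import *
yaw=0.0765; q=quat(yaw); n=np.array([np.cos(yaw),np.sin(yaw)]); yx=np.array([-n[1],n[0]])
s=r.sense(); o=s["tool_pos"][:2]
o=np.array([428.6,-49.55])+n*15; 
r.line_to([*o,30.6],q,speed=50); snap("wrist","w4")
n2,base,bv,bp=meas("w4",17.6)
e=(bp+((base+30*n2-bp)@n2/(bv@n2))*bv-base)@[-n2[1],n2[0]]; print("err",e)
s=r.sense();print(s["tool_pos"],s["ft_force"],"gap by tool",(base-s["tool_pos"][:2])@n-14,s["time"])
E
```

```text
edge yaw 0.07643158949509243 tick yaw 0.07651735080284021 tick base [465.84823515 -27.08501388] tick len 57.71109072835229
blade yaw 0.0843291057858882 res 0.12546952975629821 rows [[305.0, 196.5], [335.0, 196.5], [365.0, 196.5], [395.0, 195.5], [425.0, 195.5]]
err 0.0958266615228189
[443.49825635 -48.39815113  30.62232005] [ 0.26100652  1.14349323 -2.38059621] gap by tool 9.913477012824835 10.375
```

View pics/w4.png

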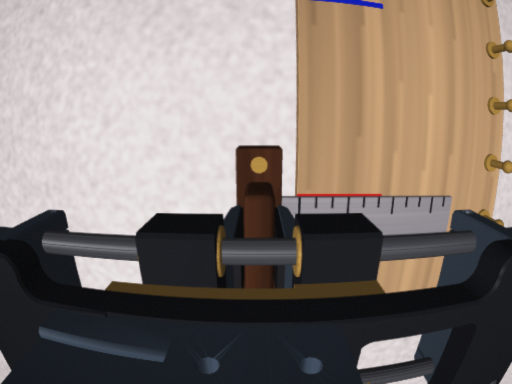

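```bash
cat >> meas.py <<'E'
def offs(name,zb):
    """blade edge y relative to the tick's middle, from the tick's left rim (+2 mm) which stays visible"""
    cam,im,d=load(name); i=im.astype(int); red=i[:,:,0]-i[:,:,1]
    T=[];B=[]
    for c in range(310,372):
        ys=np.where(red[180:215,c]>90)[0]
        if len(ys)>0:
            T.append((c,180+ys[0]-.5)); B.append((c,180+ys[-1]+.5))
    yx=np.array([-np.sin(.0765),np.cos(.0765)])
    t=onplane(cam,T,12,True)@yx; b=onplane(cam,B,zb,True)@yx
    print("visible px",np.median(np.array(B)[:,1]-np.array(T)[:,1]),len(T)); return np.median(b-t)+2
E
python3 - <<'E'
from meas import *
e=offs("w4",17.6); print("err",e)
yaw=0.0765; n=np.array([np.cos(yaw),np.sin(yaw)]); yx=np.array([-n[1],n[0]])
if abs(e)>3: raise SystemExit
o=np.array([428.6,-49.55])+n*15-yx*e
r.line_to([*(o+n*6.5),30.6],speed=40)
f0=r.sense()["ft_force"]
z=30.6
while z>28.6:
    z-=.25; r.line_to([*(o+n*6.5),z],speed=20); f=r.sense()["ft_force"]-f0
    if f[2]>2: break
print("z",z,f)
a=6.5
while a<16:
    a+=.4; r.line_to([*(o+n*a),z],speed=20); f=r.sense()["ft_force"]-f0
    if f[:2]@n<-8: break
s=r.sense(); print("push",a,f,s["tool_pos"],s["time"],s["moment"])
snap("wrist","w5"); print("err",offs("w5",16.5))
E
```

```text
visible px 2.0 62
err 2.0202958402124125
z 29.1 [-0.35636631 -1.70845748  4.50920202]
push 13.700000000000006 [-8.2475414  -0.77377447 12.53300996] [454.53013061 -49.36429033  29.37841095] 16.6917 [-0.2459502   1.08819471  0.01110852]
visible px 5.0 58
err -0.2679239549088983
```

View pics/w5.png

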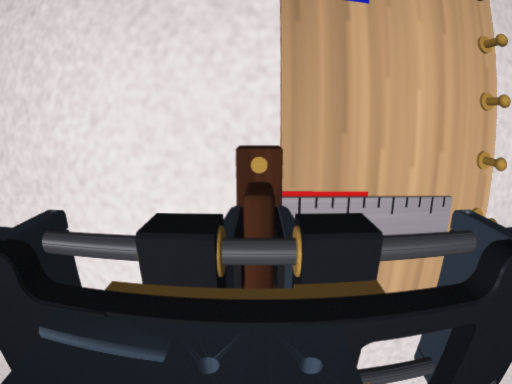

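```bash
python3 - <<'E'
from meas import *
yaw=0.0765; n=np.array([np.cos(yaw),np.sin(yaw)]); yx=np.array([-n[1],n[0]])
o=np.array([428.6,-49.55])+n*15-yx*2.02
r.line_to([*(o+n*11.8),29.35],speed=20); s=r.sense(); print("relaxed",s["ft_force"],s["tool_pos"])
r.command_gripper(50); s=r.sense(); p=s["tool_pos"]; print(p,s["ft_force"],s["finger_gap"])
r.line_to([p[0],p[1],110],speed=120)
r.line_to([p[0]+30,p[1]-70,260],speed=250)
snap("wrist","w6"); snap("top","t6"); print(r.sense()["time"])
cam,im,d=load("t6"); np.set_printoptions(suppress=True)
# weight from top images: knob (brass), base
c0=np.load("top0.npz")["im"]; crop=np.hstack([cv2.resize(c0[190:230,110:150],(400,400),interpolation=0)]) 
g=cv2.cvtColor(im,cv2.COLOR_RGB2GRAY); m=(g<110).astype(np.uint8); m[:195]=0;m[225:]=0;m[:,:118]=0;m[:,145:]=0
ct=max(cv2.findContours(m,0,1)[0],key=cv2.contourArea); (u,v),rad=cv2.minEnclosingCircle(ct); print("weight px",u,v,rad,onplane(cam,[(u,v)],16))
a=cv2.resize(cv2.imread("pics/w6.png"),(512,384))
cv2.imwrite("pics/w6.png",a)
E
```

```text
relaxed [-4.41623366  0.01707237  5.60065395] [454.47950063 -49.50063921  29.38687813]
[455.52718902 -49.51043638  29.32382285] [0.09612268 0.33509324 1.06904813] 49.79714096510967
19.425
weight px 130.3333282470703 209.3333282470703 8.975378036499023 [[439.9454818  364.59950791]]
```

View pics/w6.png

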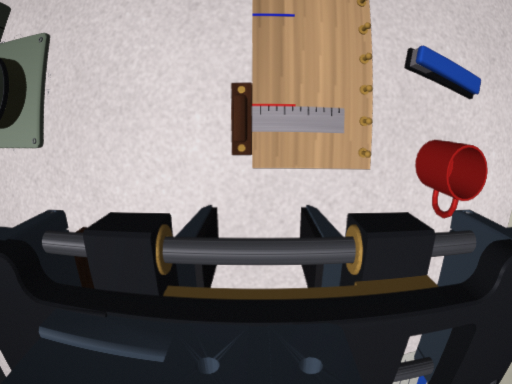

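```bash
python3 - <<'E'
from meas import *
r.movep([440,270,200],quat(0.0765)); snap("wrist","w7"); print(r.sense()["time"])
cam,im,d=load("w7"); i=im.astype(int); hsv=cv2.cvtColor(im,cv2.COLOR_RGB2HSV)
c=proj(cam,[440,365,30],True)[0]; print("expect",c)
g=i.max(2); yy,xx=np.mgrid[:384,:512]; near=(np.hypot(xx-c[0],yy-c[1])<70)
brass=((i[:,:,0]-i[:,:,2]>40)&near).astype(np.uint8); dark=((g<120)&near&(yy<200)).astype(np.uint8)
for nm,m,z in(("brass",brass,(40,54)),("dark",dark,(11,22))):
    k=max(cv2.findContours(m,0,1)[0],key=cv2.contourArea); (u,v),rad=cv2.minEnclosingCircle(k); print(nm,u,v,rad,cv2.boundingRect(k),[onplane(cam,[(u,v)],q,True)[0].round(1) for q in z])
x,y=int(c[0]),int(c[1]); cr=im[max(0,y-70):y+70,x-90:x+90]; cv2.imwrite("pics/w7c.png",cv2.resize(cr[:,:,::-1],None,fx=4,fy=4))
E
```

```text
20.95
expect [264.47567425  96.95526933]
brass 264.9420166015625 95.9637680053711 9.434335708618164 (256, 87, 19, 19) [array([440.3, 365.3]), array([440.1, 364. ])]
dark 264.5 98.05000305175781 20.14339828491211 (245, 79, 40, 40) [array([440.4, 365.3]), array([440.2, 364.4])]
```

View pics/w7c.png

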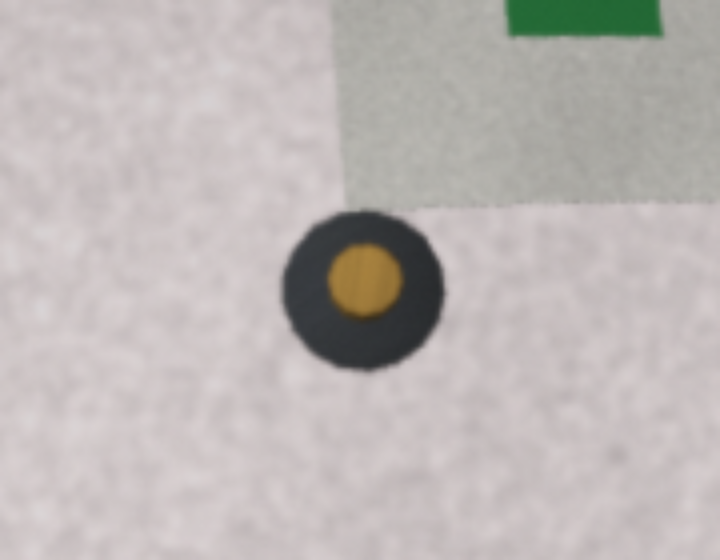

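```bash
python3 - <<'E'
from meas import *
q=quat(.0765); x,y=440.2,364.4
r.command_gripper(60)
r.movep([x,y,100],q); r.line_to([x,y,25.8],speed=100); r.command_gripper(0)
s=r.sense(); z0=s["tool_pos"][2]; print(s["finger_gap"],s["grasp_force"],s["tool_pos"])
r.line_to([x,y,100],speed=100); s=r.sense(); print(s["finger_gap"],s["ft_force"],s["time"])
if s["finger_gap"]<15: raise SystemExit
t=[534.3,-43.4]
r.line_to([*t,100],speed=180); r.dwell(.2); r.line_to([*t,z0+16.5+4],speed=60); r.dwell(.3)
f0=r.sense()["ft_force"]; z=z0+20.5; snap("wrist","w8")
while z>z0+14.5:
    z-=.4; r.line_to([*t,z],speed=15); f=r.sense()["ft_force"]-f0
    if f[2]>2: break
s=r.sense(); print("z above grasp",s["tool_pos"][2]-z0,f,s["time"],s["tool_pos"])
E
```

```text
19.321737930702255 31.864655068666252 [440.08094109 364.48758161  26.15647776]
19.63913530950835 [-0.516921    0.1589819  -3.75649354] 24.425
z above grasp 16.20482554946563 [-0.13003587 -0.22532167  8.28319442] 31.4917 [534.44993444 -43.39817144  42.36130331]
```

View pics/w8.png

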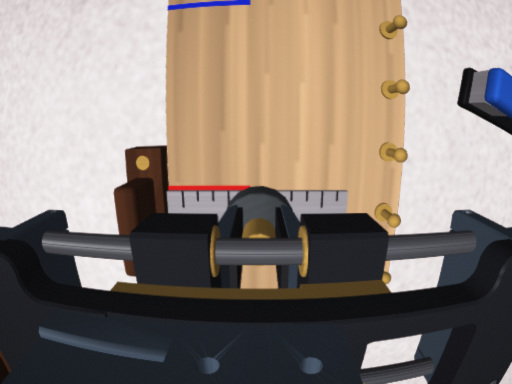

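Weight is over the middle of the blade (base at (258,215)), square still flush and on the red tick. Release, retreat and check.

```bash
python3 - <<'E'
from meas import *
r.command_gripper(44); s=r.sense(); p=s["tool_pos"]; print(s["finger_gap"],p)
r.line_to([p[0],p[1],130],speed=80); r.line_to([p[0]-60,p[1]-60,260],speed=200); r.dwell(.3); snap("wrist","w9"); print(r.sense()["time"])
E
```

```text
44.20581180849742 [534.19540687 -43.38389475  41.71124935]
34.5833
```

View pics/w9.png

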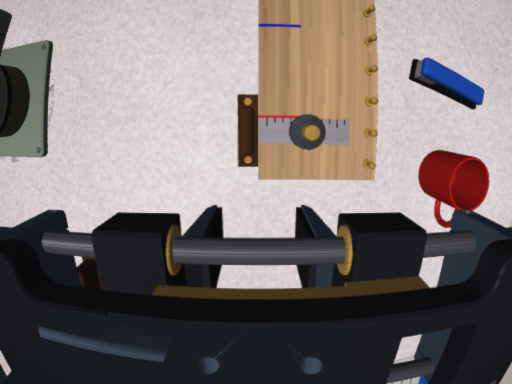

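```bash
python3 - <<'E'
from meas import *
cam,im,d=load("w9"); i=im.astype(int); g=i.max(2); wood=(i[:,:,0]-i[:,:,2]>35)&(g>110)
E=onplane(cam,[(250+np.where(wood[y,250:300])[0][0]-.5,y) for y in list(range(10,92))],12,True)
S=onplane(cam,[(230+np.where(g[y,230:275]<95)[0][-1]+.5,y) for y in range(99,163)],24,True)
ev,ep=line(E); sv,sp=line(S); ev*=np.sign(ev[1]); sv*=np.sign(sv[1]); n=np.array([ev[1],-ev[0]])
print("yaw diff",np.arctan2(sv[1],sv[0])-np.arctan2(ev[1],ev[0]),"gap ends",(S[0]-ep)@n,(S[-1]-ep)@n,((sp-ep)@n))
yx=ev; red=i[:,:,0]-i[:,:,1]
T=[];B=[]
for c in range(262,286):
    ys=np.where(red[105:130,c]>90)[0]
    if len(ys): T.append((c,105+ys[0]-.5)); B.append((c,105+ys[-1]+.5))
print("tick vis mm",np.median(onplane(cam,T,12,True)@yx-onplane(cam,B,12.5,True)@yx),len(T))
E
```

```text
Traceback (most recent call last):
IndexError: index 0 is out of bounds for axis 0 with size 0
```

```bash
python3 - <<'E'
from meas import *
cam,im,d=load("w9"); i=im.astype(int); g=i.max(2); wood=(i[:,:,0]-i[:,:,2]>35)&(g>110)
def first(m,ys,f): return [(250+np.where(m[y,250:300])[0][0]-.5,y) for y in ys if m[y,250:300].any()]
E=onplane(cam,first(wood,list(range(10,22))+list(range(28,92)),0),12,True)
S=onplane(cam,[(230+np.where(g[y,230:275]<95)[0][-1]+.5,y) for y in range(99,163) if not 114<y<146],24,True)
ev,ep=line(E); sv,sp=line(S); ev*=np.sign(ev[1]); sv*=np.sign(sv[1]); n=np.array([ev[1],-ev[0]])
print(len(E),"yaw diff",np.arctan2(sv[1],sv[0])-np.arctan2(ev[1],ev[0]),"gap",((S-ep)@n).round(1)[::6])
red=i[:,:,0]-i[:,:,1]; T=[];B=[]
for c in range(262,286):
    ys=np.where(red[105:130,c]>60)[0]
    if len(ys): T.append((c,105+ys[0]-.5)); B.append((c,105+ys[-1]+.5))
print(len(T),np.median(onplane(cam,T,12,True)@ev-onplane(cam,B,12.5,True)@ev) if T else im[110:124,275])
E
```

```text
76 yaw diff -0.0007134738421437081 gap [ 0.  0.  0.  0. -0. -0.]
24 4.229795768131737
```

```bash
python3 - <<'E'
from meas import *
for nm,c,a,b in(("w5",320,187,201),("w8",192,181,198),("w9",272,110,124)):
    cam,im,d=load(nm); print(nm); [print(y,im[y,c],im[y,c+8],onplane(cam,[(c,y)],12.3,True)[0].round(2)) for y in range(a,b)]
E
```

```text
w5
187 [192 154 114] [178 142 104] [492.71 -21.41]
188 [192 154 114] [178 142 105] [492.79 -22.08]
189 [193 154 114] [176 140 103] [492.88 -22.75]
190 [194 146 108] [179 133  99] [492.96 -23.42]
191 [199 105  79] [189  95  71] [493.05 -24.09]
192 [205  39  34] [204  37  33] [493.13 -24.76]
193 [206  26  27] [207  27  27] [493.22 -25.43]
194 [205  27  26] [204  26  26] [493.3 -26.1]
195 [188  30  30] [188  31  32] [493.39 -26.78]
196 [129  50  52] [128  50  53] [493.47 -27.45]
197 [108  97 102] [109  99 104] [493.56 -28.13]
198 [150 145 152] [150 145 151] [493.65 -28.8 ]
199 [157 152 159] [158 151 158] [493.74 -29.48]
200 [162 156 162] [160 155 161] [493.83 -30.16]
w8
181 [200 162 121] [206 166 124] [485.13 -21.73]
182 [200 163 121] [206 167 124] [485.16 -22.46]
183 [200 162 121] [206 165 124] [485.18 -23.19]
184 [201 156 116] [206 159 117] [485.2  -23.92]
185 [208 117  88] [212 118  88] [485.22 -24.65]
186 [221  46  39] [221  45  39] [485.24 -25.39]
187 [222  29  30] [223  30  30] [485.26 -26.12]
188 [221  31  31] [221  30  30] [485.28 -26.86]
189 [206  39  40] [205  39  40] [485.3 -
[... 364 characters left out ...]
 162 170] [485.44 -33.55]
w9
110 [174 137 101] [168 133  97] [486.   -18.03]
111 [173 137 102] [168 134  98] [486.11 -19.43]
112 [174 138 102] [169 134  98] [486.23 -20.83]
113 [174 138 101] [170 134  99] [486.34 -22.23]
114 [176 127  94] [171 127  93] [486.45 -23.64]
115 [188  89  68] [183  89  67] [486.57 -25.04]
116 [198  43  40] [198  43  40] [486.68 -26.44]
117 [185  79  83] [187  72  77] [486.79 -27.84]
118 [162 129 136] [162 126 133] [486.91 -29.24]
119 [157 150 157] [156 148 156] [487.02 -30.64]
120 [153 148 155] [153 148 155] [487.13 -32.04]
121 [153 148 155] [154 148 155] [487.25 -33.44]
122 [151 146 154] [151 146 152] [487.36 -34.84]
123 [152 147 153] [154 148 155] [487.47 -36.24]
```

```bash
python3 -c "
from bench import r
print(r.close_job())"
```

```text
the job is handed in; nothing more can be done
None
```

The job is handed in, with no verdict returned: in my last wrist picture the small square's stock measured flush with the panel's near edge, its graduated edge about 1.5 mm right of the red tick's middle (4 mm allowed), and the weight upright near mid-blade; I never moved near the mug, stapler or highlighter, and the clock read 34.6 s at that picture.

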